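Hold the carton gauge open at 200 mm

ROBOT

A 6-joint arm with a two-finger parallel gripper is mounted at the origin on the work surface. World frame = base frame: x ahead of the robot, y to its left, z up, the work surface at z = 0. Lengths are in m, angles in rad, forces in N, time in s.
With the tool pointing down it reaches from about 0.35 to 0.725 m from the base axis. Payload 4.3 kg.
Tool frame: the origin (TCP) lies midway between the tips of the shut fingers; the grasp point (between the pads) lies 19 mm behind it; z points along the fingers, y is the direction in which the jaws open and shut (so a half turn about z gives the same grasp; the last joint's range is limited). The gripper opens to 85 mm and grips with 20 to 120 N. Pads are 22 mm wide; open, the fingers measure 114 mm over their backs; the gripper's body (76 mm by 85 mm) begins 54 mm behind the grasp point. The pads swing forward as they close: fully open they stand 13 mm farther back than shut.
Start: joints at [-1.404, 0.377, 0.081, 1.274, 0, 1.46], TCP at [0.157, -0.553, 0.231] pointing down, gripper open.
Joint ranges: [-2.72, 2.72], [-0.84, 1.66], [-1.02, 1.22], [-1.77, 2.12], [-1.37, 1.28], [-3.14, 3.14]. Speed limits (rad/s): [2.57, 2.57, 3.14, 3.14, 3.14, 3.14].

INTERFACE

Orientations are given as [roll, pitch, yaw] about the fixed x, y, z axes, in that order (R = Rz(yaw) Ry(pitch) Rx(roll)).
In Python, from station import status, vision, r, find_in, regions_of, pinpoint gives the robot as it stands.
- The arm moves only by the tool move_arm, never from a script. Its argument "series" is text: rows parted by semicolons, each of 7 numbers parted by spaces: the turn, a rotation vector about the tool's x, y, z in rad, then the shift along the tool's x, y, z in units of 40 mm (1.0 is 40 mm), then the closure, from 0 (fully open) to 1 (shut). In form: ax ay az tx ty tz gripper; .... A call has 1 to 20 rows; each row is the pose to reach, as a shift and turn from the pose commanded when the call began, along the tool's axes at that moment; what a row does not reach only later rows make up. A row lasts 1/10 s, in which the tool goes at most 50 mm and 8.59 degrees, less where a joint would pass 70% of its speed; a pose out of reach is approached as far as the arm can. A call with a gripper value outside its range is refused whole. The fingers move at their own pace and stop on an object; "grip_force" is the grip in N (left out, the last holds). Time passes only in rows, so rows that repeat a pose let the fingers close. It gives the time, the measured TCP pose, the force and the opening at its end, in the units of the state.
- status.state(): the state, without advancing time (a new reading comes with each control period).
- vision.capture(name): name is "scene" or "top" or "wrist"; returns (picture, depth): 480x640x3 uint8, red, green, blue; 480x640 float32, m along the optical axis (not along the pixel's ray), 0 where there is no reading.
- vision.camera_params(name): a dict with "vfov" (degrees; the focal length in pixels is half the picture's height over the tangent of half this angle, whatever the lens; pixels are square), "cx", "cy" (the principal point, pixels), "view" (4x4, takes a point from world to camera coordinates); the wrist camera has in their place "T_tool_cam" (4x4, takes a point from camera to tool coordinates, whose origin is the TCP and whose axes are the flange's). Camera axes: x right, y down, z forward; pixel columns grow to the right and rows downward; lengths in m; the calibration is good to about 2 mm. A picture is of the moment at which its call begins: read the wrist's pose just before it. camera_params takes no time and is no camera call.
- r.hand_in(): hands the job in, once; it reports no verdict.
Trained networks look in the newest picture that a camera, given by its name, has taken for a name from the list of things; names that differ only in an ending like _2 or _b are one class to them, and where a whole thing is asked for, a point or a joint stands for the part that bears it (a point fixed in the world has none). Each returns a list of dicts, best first, with "score" (0 to 1); they miss things now and then, are a little off and sometimes report something else, mostly with a low value. They report only what shows in the picture. A call takes as long as a camera call.
- find_in(camera, target): "at" ([row, column] in pixels, amid what is visible of it).
- regions_of(camera, target): "mask" (480x640 bool, what is visible of it) and "at" ([row, column] in pixels, amid what is visible of it).
- pinpoint(camera, target): "at" ([row, column] in pixels: a listed point, or the origin of a listed thing).
The state is a dict: "time": time; "joints": joint angles; "qd": joint speeds; "joint_efforts": joint torques, N m; "position": TCP position; "orientation": TCP orientation; "force": force on the tool from outside, world axes, zero at the start; "wrist_torque": the same for the moment, N m; "gripper_width": finger opening in m.
Only numpy, scipy, OpenCV 4.12 (cv2) and the standard library are available. Lean on these libraries where they do the work, as an engineer would, in place of code of your own. Each camera call takes 0.05 s, during which the arm holds its last target.

TASK

Open the carton gauge for the next carton: pinch its grip gently, just firmly enough to squeeze the lock button right in, and only then draw the spring-return arm out until the jaw's measuring face stands at the 200 mm mark, the second long line from the fence. Do not force the arm against its lock or squeeze the moulded grip hard, and leave the carton, the tape roll and the cutter where they are. Finish while still holding it there with the button in, ready for the jaw to be let close on the carton.

Things in the scene. Friction and masses are not known exactly. Their poses are not given: they have to be found in the camera images.
- gauge: Carton gauge fixed to the bench: 12 mm plywood board with an upright 90 mm fence (zero), and a square sleeve behind it from which the arm slides. Origin: on the bench, below the arm's centre line, in the fence face's plane. x: way the arm extends; y: level, from the board to the button side (towards robot); z up. Board x -20..345, y -150..18 mm; sleeve x -374..-14, y -15..15, top 76 mm.
- gauge_arm (a joint): Scale reading in m: distance of the jaw's measuring face from the fence, 0 closed, 0.200 at the 200 mm mark, 0.25 fully out. Starts at 0.05 to 0.11. With the button out a spring brake holds the arm against some 20 N; with it in the arm slides freely along the gauge's x, but a return spring pulls it back to the fence with 3 to 5 N.
- lock_button (a joint): How far the lock button is pressed in, in m: about 0 out (locked), 0.006 fully in; right in means over 0.004. It moves along the gauge's -y. Its spring pushes back with 10 N when out, 14 N when fully in. Let out, it locks the arm again.
- button_cap: The lock button's cap, dark plastic with three level ribs, 30 mm along x by 27 mm high, on the gauge's +y side of the arm's head. Origin: at point grip when the button is out, shifting up to 6 mm to -y as it goes in; axes as the gauge's. Its outer face is 26 mm to +y of its origin.
- cheek (a point): Fixed finger plate on the other (-y) side of the head, dark plastic with upright ribs, 40 mm along x by 40 mm high. This point: middle of its outer face, 20 mm to -y of point grip. More than 60 N from a finger, on cheek or button, is too hard for the moulded grip; 20 to 35 N is plenty.
- grip (a point): Inside the arm's head, 58 mm above the bench, midway between cheek face and fully pressed button face, 45 mm to +x of the jaw's measuring face. The head is 46 mm wide along y with the button out, 40 mm with it in; top 84 mm above the bench; x -41..43 mm from here. On its fence end the jaw, a plate 6 mm thick and 86 mm high, reaches 135 mm to -y. Beside the grip it is open down to the board.
- jaw_edge (a point): Point on the lower edge of the jaw's measuring face (the face towards the fence), above the scale, 16 mm above the bench; it is read against the scale lines.
- mark200 (a point): Middle of the 200 mm line on the white scale plate, 200 mm from the fence along the gauge's x, 46 mm to -y of the arm's centre line, 14 mm above the bench. The plate has short lines every 10 mm, middling ones every 50 mm and long ones (42 mm) at 100, 200 and 300 mm from the fence: this is the second long one.
- carton: Closed cardboard carton 190 x 100 x 80 mm standing on the bench behind the fence beside the sleeve, to be left alone. Origin: centre of its underside.
- tape_roll: Roll of brown packing tape 104 mm across, 48 mm high, lying flat beyond the board's end, to be left alone. Origin: centre of its underside.
- cutter: Snap-off cutter with grey handle, 155 mm long, 20 mm high, lying on the bench on the robot's side of the gauge, to be left alone. Origin: centre of its underside.

How it is judged:
By the outcome, as a careful person would: the job done as asked, in the order asked, and still so for the second after the job is handed in, while the arm keeps its last pose, push and grip.
It also fails if it takes over 35 s, if anything falls off the work surface, if the arm or the gripper's body presses on something with over 40 N, if the wrist force passes 120 N, or if a joint passes its speed limit or range.

## Working session

There is one attempt and no reset: what is moved stays moved. The work goes in short steps, Python scripts to look and compute and a tool call to move; the robot and the scene stay as the last step left them, time stands still between calls to the robot, and variables do not carry over. Pictures are saved under pics/ and viewed, and the job is handed in when it is done.

Besides the shell and the picture viewer there is one more tool, called after "Call:" by a JSON object that holds its "method" and its "body". move_arm: Moves the arm, as the interface text tells. Its arguments: {"type":"object","properties":{"series":{"type":"string"},"grip_force":{"type":"number"}},"required":["series"]}

```bash
ls; mkdir -p pics; cat > h.py <<'E'
import numpy as np, cv2
from station import status, vision, r, find_in, regions_of, pinpoint
from scipy.spatial.transform import Rotation as R
def save(n,im): cv2.imwrite('pics/'+n+'.png',im[:,:,::-1])
def cam(name,st=None):
    p=vision.camera_params(name); f=240/np.tan(np.radians(p['vfov'])/2)
    if 'view' in p: T=np.linalg.inv(np.array(p['view']))
    else:
        st=st or status.state(); M=np.eye(4); M[:3,:3]=R.from_euler('xyz',st['orientation']).as_matrix(); M[:3,3]=st['position']; T=M@np.array(p['T_tool_cam'])
    return f,p['cx'],p['cy'],T
def px(c,rc,d=None,z=None):
    f,cx,cy,T=c; v=np.array([(rc[1]-cx)/f,(rc[0]-cy)/f,1.])
    w=T[:3,:3]@v
    if d is None: d=(z-T[2,3])/w[2]
    return T[:3,3]+w*d
def proj(c,P):
    f,cx,cy,T=c; q=np.linalg.inv(T)@np.append(P,1); return np.array([q[1]/q[2]*f+cy,q[0]/q[2]*f+cx,q[2]])
E
python3 - <<'E'
from h import *
print(status.state())
for n in ['scene','top','wrist']:
    im,d=vision.capture(n); save(n+'0',im); np.save(n+'0.npy',d)
    c=cam(n); print(n,vision.camera_params(n)if n=='wrist' else c[3])
    for t in ['grip','cheek','jaw_edge','mark200','gauge','button_cap']:
        if n=='scene' and t in('cheek',): continue
        o=pinpoint(n,t)
        print(t,[(np.round(a['at'],1),round(a['score'],2)) for a in o[:2]])
E
```

```text
pics
{'time': 0.0, 'joints': array([-1.40431752e+00,  3.78109131e-01,  7.96262276e-02,  1.27436989e+00,
        2.09614383e-05,  1.46051855e+00]), 'qd': array([ 0.00084362, -0.0002066 , -0.00044291,  0.00207649,  0.00022567,
       -0.00048171]), 'joint_efforts': array([ 1.09711844e-03, -4.63611960e+01,  2.69870174e+01,  2.06848746e-02,
       -8.06006483e-05,  1.31387946e-06]), 'position': array([ 0.15702844, -0.55247378,  0.23033468]), 'orientation': array([-3.13955099e+00, -2.47156893e-04,  2.76756315e-01]), 'force': array([-0.16324722, -0.42849986, -0.0712809 ]), 'wrist_torque': array([ 0.04044758, -0.03212075, -0.00192744]), 'gripper_width': 0.08549748218452687}
scene [[ 0.10593635  0.85724901 -0.50388652  1.09367602]
 [ 0.99436504 -0.0933432   0.05025147 -0.01476702]
 [-0.00395635 -0.5063706  -0.86230689  0.93583961]
 [ 0.          0.          0.          1.        ]]
grip [(array([206.2, 309.4]), 0.64)]
jaw_edge [(array([238.3, 289.7]), 0.82), (array([207.7, 308.3]), 0.67)]
mark200 [(array([229.7, 353.9]), 0.74)]
gauge [(array([227.3, 262.7]), 0.93)]
button_cap [(array([206.4,
[... 359 characters left out ...]
8.6]), 0.81)]
mark200 [(array([259.3, 277. ]), 0.56), (array([279.3, 168.6]), 0.35)]
gauge [(array([290.1, 395.9]), 0.64)]
button_cap [(array([282.6, 332.6]), 0.66), (array([221.1, 471.7]), 0.23)]
wrist {'vfov': 63.68799444109769, 'cx': 318.7214269177111, 'cy': 235.50453715700039, 'T_tool_cam': array([[-5.67605595e-04, -9.57739349e-01, -2.87636955e-01,
         7.31737414e-02],
       [ 9.99999764e-01, -4.32023869e-04, -5.34838098e-04,
        -1.00639377e-03],
       [ 3.87969462e-04, -2.87637191e-01,  9.57739367e-01,
        -1.43120225e-01],
       [ 0.00000000e+00,  0.00000000e+00,  0.00000000e+00,
         1.00000000e+00]])}
grip []
cheek []
jaw_edge []
mark200 []
gauge []
button_cap []
```

View pics/top0.png

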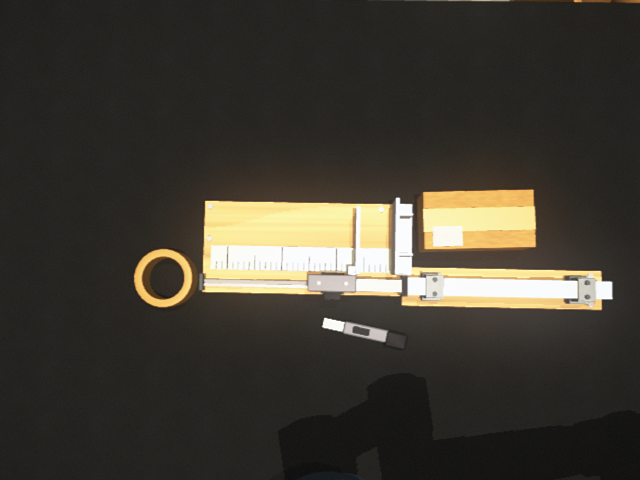

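View pics/scene0.png

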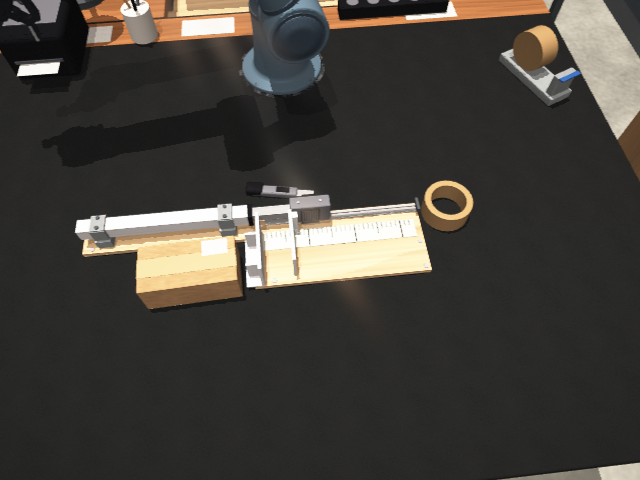

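```bash
python3 - <<'E'
from h import *
c=cam('top'); s=cam('scene')
for n,rc,z in [('grip',(283.8,335),.058),('jaw_edge',(262.5,358.6),.016),('mark200',(259.3,277),.014),('gauge',(290.1,395.9),0),('cheek',(271.5,331.5),.058)]:
    print(n,px(c,rc,z=z))
for n,rc,z in [('grip',(206.2,309.4),.058),('jaw_edge',(238.3,289.7),.016),('mark200',(229.7,353.9),.014),('gauge',(227.3,262.7),0)]:
    print(n,px(s,rc,z=z))
E
```

```text
grip [0.50544748 0.0210433  0.058     ]
jaw_edge [ 0.54556377 -0.02104175  0.016     ]
mark200 [0.54832179 0.12834183 0.014     ]
gauge [ 0.49689549 -0.09116392  0.        ]
cheek [0.52685147 0.02763618 0.058     ]
grip [0.50272514 0.0283632  0.058     ]
jaw_edge [ 0.55192277 -0.01944278  0.016     ]
mark200 [0.54429963 0.12000706 0.014     ]
gauge [ 0.50812059 -0.07636919  0.        ]
```

Call:
{"method": "move_arm", "body": {"series": "0 0 -0.08 0.77 -0.73 0.05 0; 0 0 -0.16 1.54 -1.45 0.1 0; 0 0 -0.24 2.32 -2.18 0.15 0; 0 0 -0.32 3.09 -2.91 0.2 0; 0 0 -0.40 3.86 -3.63 0.25 0; 0 0 -0.48 4.63 -4.36 0.3 0; 0 0 -0.56 5.4 -5.09 0.35 0; 0 0 -0.64 6.18 -5.82 0.4 0; 0 0 -0.72 6.95 -6.54 0.45 0; 0 0 -0.80 7.72 -7.27 0.5 0; 0 0 -0.88 8.49 -8.0 0.55 0; 0 0 -0.96 9.26 -8.72 0.6 0; 0 0 -1.04 10.03 -9.45 0.65 0; 0 0 -1.12 10.81 -10.18 0.7 0; 0 0 -1.2 11.58 -10.9 0.72 0; 0 0 -1.29 12.35 -11.63 0.75 0; 0 0 -1.29 12.35 -11.63 0.75 0; 0 0 -1.29 12.35 -11.63 0.75 0; 0 0 -1.29 12.35 -11.63 0.75 0", "grip_force": 28}}

```text
time: 2.9
position: [0.5047, 0.0287, 0.2012]
orientation: [-3.141, 0.0, 1.566]
force: [0.2, 0.2, -0.1]
gripper_width: 0.0852
```

```bash
python3 - <<'E'
from h import *
n='wrist';st=status.state();print(st['joints'],st['force']);c=cam(n,st)
im,d=vision.capture(n); save('w1',im); np.save('w1.npy',d)
for t,z in [('grip',.058),('jaw_edge',.016),('mark200',.014),('button_cap',.058),('gauge',0)]:
    o=pinpoint(n,t)
    print(t,[(np.round(a['at'],1),round(a['score'],2),px(c,a['at'],z=z).round(4)) for a in o[:2]])
E
```

```text
[-6.84356186e-02  2.48392024e-01 -1.77539004e-01  1.14536282e+00
 -4.65280300e-04  1.50747116e+00] [ 0.20998107  0.19726221 -0.12900056]
grip [(array([221.9, 319.8]), 0.82, array([0.505 , 0.0278, 0.058 ]))]
jaw_edge [(array([260.2, 373.9]), 0.79, array([ 0.5539, -0.0193,  0.016 ])), (array([260.1, 231.1]), 0.57, array([ 0.4247, -0.0185,  0.016 ]))]
mark200 [(array([ 91. , 375.5]), 0.65, array([0.5503, 0.1245, 0.014 ]))]
button_cap []
gauge [(array([313.8, 317.6]), 0.58, array([ 0.5025, -0.0816,  0.    ]))]
```

View pics/w1.png

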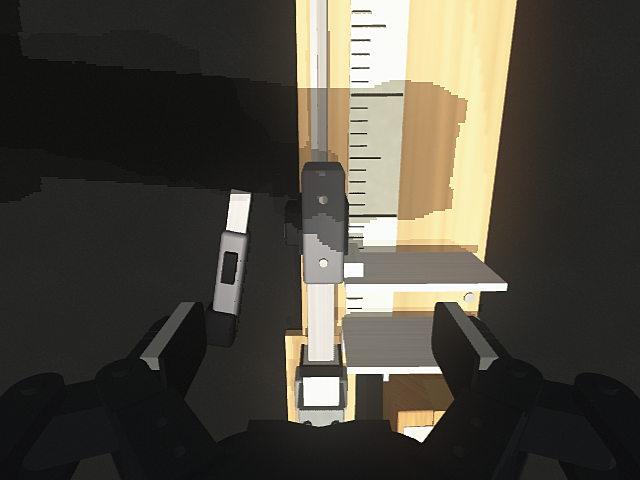

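```bash
python3 - <<'E'
from h import *
c=cam('wrist'); d=np.load('w1.npy')
for n,rc,z in [('100a',(215.5,350),.014),('100b',(215.5,397),.014),('200a',(94.5,351),.014),('200b',(95.5,403),.014),('150',(157.5,365),.014),('250',(25.5,370),.014),
 ('headNearL',(283,304),.084),('headNearR',(283,343),.084),('headFarL',(172,303),.084),('headFarR',(172,343),.084),('jawtopfront L',(290,370),.086),('jawtop R',(290,507),.086),('fence top',(374,345),.09),('fence topR',(379,430),.09)]:
    dd=d[int(rc[0]),int(rc[1])]; print(n,px(c,rc,z=z).round(4),px(c,rc,d=dd).round(4))
E
python3 - <<'E'
import cv2
im=cv2.imread('pics/w1.png')[150:300,270:420]
cv2.imwrite('pics/w1c.png',cv2.resize(im,None,fx=4,fy=4,interpolation=cv2.INTER_CUBIC))
E
```

```text
100a [0.5321 0.0218 0.014 ] [0.532  0.022  0.0152]
100b [0.5734 0.0215 0.014 ] [0.5737 0.0212 0.0126]
200a [0.5312 0.1219 0.014 ] [0.5311 0.1218 0.0153]
200b [0.5731 0.1209 0.014 ] [0.573  0.1209 0.0145]
150 [0.5438 0.0719 0.014 ] [0.5436 0.0721 0.016 ]
250 [0.5448 0.1717 0.014 ] [0.5448 0.1716 0.0145]
headNearL [ 0.4935 -0.0116  0.084 ] [ 0.4905 -0.0428  0.013 ]
headNearR [ 0.5221 -0.0118  0.084 ] [ 0.5267 -0.0427  0.0137]
headFarL [0.4942 0.0692 0.084 ] [0.4942 0.069  0.0831]
headFarR [0.5211 0.069  0.084 ] [0.5211 0.0689 0.0831]
jawtopfront L [ 0.5417 -0.0165  0.086 ] [ 0.5415 -0.0159  0.0873]
jawtop R [ 0.6417 -0.0172  0.086 ] [ 6.87e-01 -5.69e-02  5.00e-04]
fence top [ 0.5241 -0.0852  0.09  ] [ 0.5289 -0.1316  0.0273]
fence topR [ 0.59   -0.0902  0.09  ] [ 0.6063 -0.127   0.0414]
```

View pics/w1c.png

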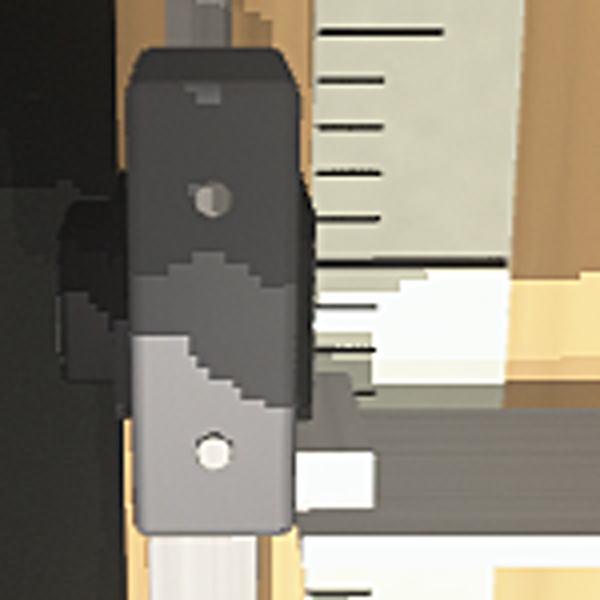

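Call:
{"method": "move_arm", "body": {"series": "0 0 0 -0.02 0.03 0.7 0; 0 0 0 -0.02 0.03 1.6 0; 0 0 0 -0.02 0.03 2.4 0; 0 0 0 -0.02 0.03 3.1 0; 0 0 0 -0.02 0.03 3.7 0; 0 0 0 -0.02 0.03 4.0 0; 0 0 0 -0.02 0.03 4.18 0; 0 0 0 -0.02 0.03 4.18 0.1; 0 0 0 -0.02 0.03 4.18 0.2; 0 0 0 -0.02 0.03 4.18 0.3;  0 0 0 -0.02 0.03 4.18 0.35; 0 0 0 -0.02 0.03 4.18 0.35", "grip_force": 25}}

```text
time: 4.4
position: [0.507, 0.0285, 0.0347]
orientation: [3.14, 0.0, 1.567]
force: [0.5, 0.1, 0.6]
gripper_width: 0.0553
```

```bash
python3 - <<'E'
from h import *
n='wrist';st=status.state();print(st['position'],st['force'],st['gripper_width']);c=cam(n,st)
im,d=vision.capture(n); save('w2',im); np.save('w2.npy',d)
E
```

```text
[0.50695374 0.02850346 0.03468147] [0.49940837 0.08170958 0.64031651] 0.0552925468608112
```

View pics/w2.png

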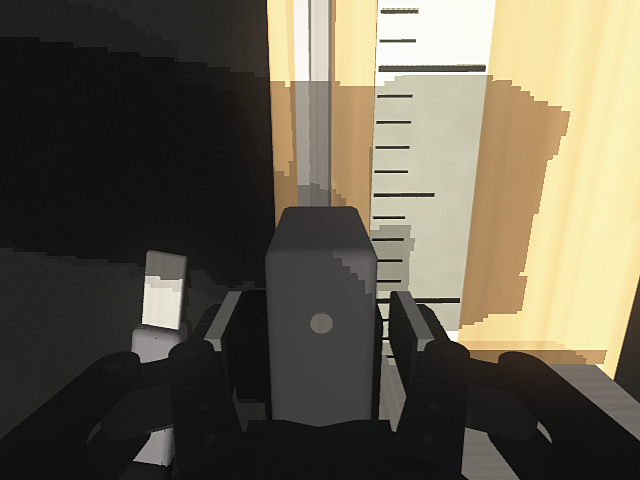

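Call:
{"method": "move_arm", "body": {"series": "0 0 0 0 0 0 0.4; 0 0 0 0 0 0 0.43; 0 0 0 0 0 0 0.46; 0 0 0 0 0 0 0.48; 0 0 0 0 0 0 0.50; 0 0 0 0 0 0 0.52; 0 0 0 0 0 0 0.54; 0 0 0 0 0 0 0.56; 0 0 0 0 0 0 0.6; 0 0 0 0 0 0 0.6; 0 0 0 0 0 0 0.6", "grip_force": 25}}

```text
time: 5.55
position: [0.5062, 0.0278, 0.0345]
orientation: [-3.141, 0.002, 1.566]
force: [-1.9, -3.4, 5.6]
gripper_width: 0.0383
```

```bash
python3 - <<'E'
from h import *
n='wrist';st=status.state();print(st['position'],st['orientation'],st['force'],st['wrist_torque'],st['gripper_width']);c=cam(n,st)
im,d=vision.capture(n); save('w3',im)
print(status.state()['gripper_width'],status.state()['force'])
E
```

```text
[0.50617258 0.02781784 0.03447143] [-3.14113627e+00  1.69463499e-03  1.56582750e+00] [-1.92131823 -3.38877356  5.60017984] [-0.48967468  1.14008755 -0.22426755] 0.038338047590447004
0.03890506284226682 [-2.88305031 -2.51062183  6.08154499]
```

View pics/w3.png

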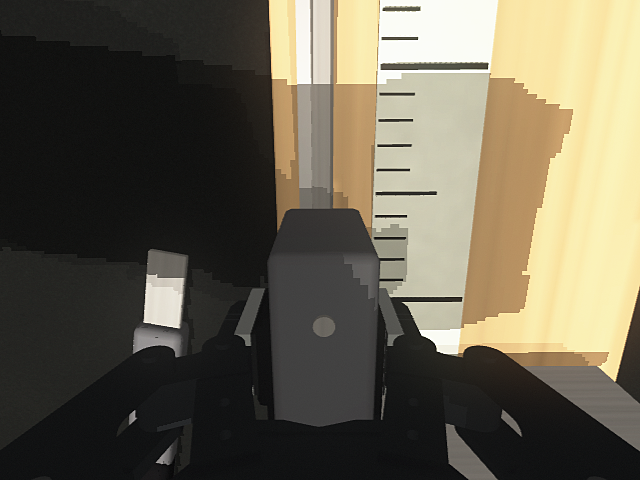

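Call:
{"method": "move_arm", "body": {"series": "0 0 0 0.05 0 0 0.6; 0 0 0 0.15 0 0 0.6; 0 0 0 0.35 0 0 0.6; 0 0 0 0.6 0 0 0.6; 0 0 0 0.9 0 0 0.6; 0 0 0 1.2 0 0 0.6; 0 0 0 1.5 0 0 0.6; 0 0 0 1.8 0 0 0.6; 0 0 0 2.1 0 0 0.6; 0 0 0 2.4 0 0 0.6; 0 0 0 2.65 0 0 0.6; 0 0 0 2.85 0 0 0.6; 0 0 0 3.0 0 0 0.6; 0 0 0 3.1 0 0 0.6; 0 0 0 3.1 0 0 0.6; 0 0 0 3.1 0 0 0.6", "grip_force": 25}}

```text
time: 7.2
position: [0.5061, 0.1519, 0.0345]
orientation: [-3.14, 0.002, 1.566]
force: [-3.5, -3.4, 8.6]
gripper_width: 0.0386
```

```bash
python3 - <<'E'
from h import *
for n in ['wrist','top','scene']:
    st=status.state();c=cam(n,st)
    im,d=vision.capture(n); save(n+'4',im); np.save(n+'4.npy',d)
    for t,z in [('jaw_edge',.016),('mark200',.014),('grip',.058)]:
        o=pinpoint(n,t)
        print(n,t,[(np.round(a['at'],1),round(a['score'],2),px(c,a['at'],z=z).round(4)) for a in o[:2]])
print(st['position'],st['orientation'],st['force'],st['wrist_torque'],st['gripper_width'])
for n in ['top','scene']:
    im=cv2.imread(f'pics/{n}4.png'); im=im[180:310,190:420] if n=='top' else im[170:300,230:440]
    cv2.imwrite(f'pics/{n}4c.png',cv2.resize(im,None,fx=3.4,fy=3.4,interpolation=cv2.INTER_CUBIC))
E
```

```text
wrist jaw_edge []
wrist mark200 [(array([343.3, 413.6]), 0.58, array([0.5512, 0.1225, 0.014 ]))]
wrist grip []
top jaw_edge [(array([259.9, 289.6]), 0.96, array([0.5476, 0.105 , 0.016 ]))]
top mark200 [(array([256.6, 282.4]), 0.87, array([0.5535, 0.1186, 0.014 ]))]
top grip [(array([282.5, 262.7]), 0.74, array([0.5049, 0.148 , 0.058 ]))]
scene jaw_edge [(array([235. , 347.7]), 0.87, array([0.5572, 0.1046, 0.016 ]))]
scene mark200 [(array([231.5, 352.7]), 0.96, array([0.5485, 0.1168, 0.014 ]))]
scene grip [(array([198.9, 366.6]), 0.68, array([0.4973, 0.1515, 0.058 ]))]
[0.50608612 0.15174777 0.03445731] [-3.14026690e+00  1.65330540e-03  1.56589947e+00] [-4.12500444 -3.63204487  8.67837769] [-0.65979043  1.27083508 -0.1626224 ] 0.0386263884018933
```

View pics/top4c.png

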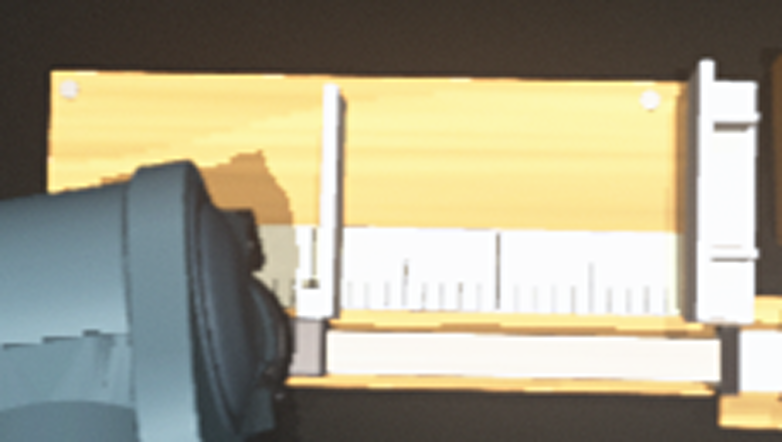

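View pics/scene4c.png

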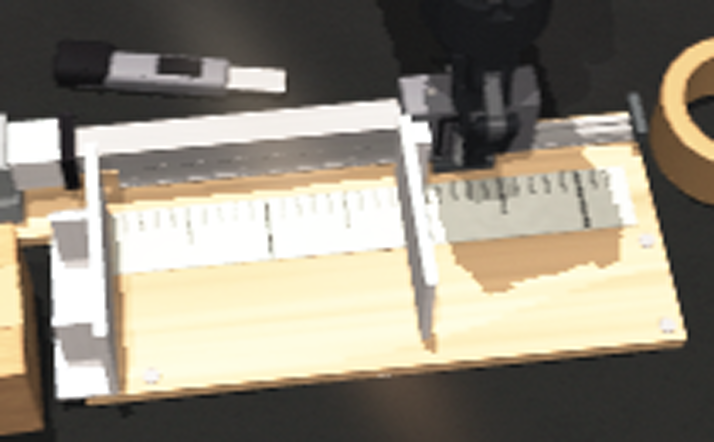

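View pics/wrist4.png

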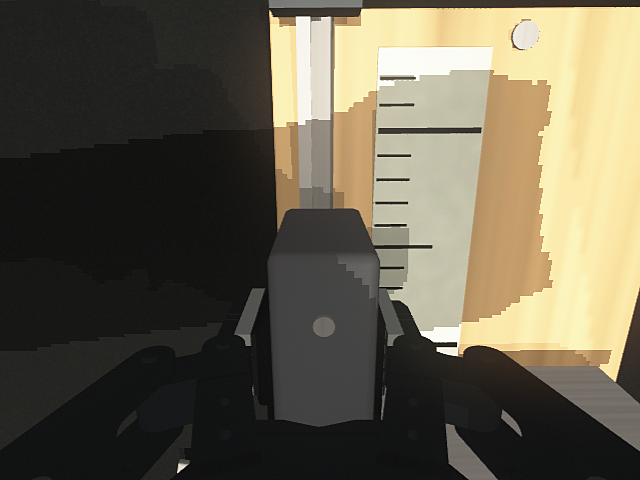

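```bash
python3 - <<'E'
from h import *
im=cv2.imread('pics/top4.png')
np.set_printoptions(linewidth=220)
for r0 in (250,258,266,268):
    print(r0,list(zip(range(280,296),im[r0,280:296].sum(1)//3)))
g=im[:,:,:].mean(2)
for r0 in (252,254,262): print(r0,[(c,int(g[r0,c])) for c in list(range(305,314))+list(range(333,341))+list(range(361,367))])
c=cv2.resize(im[235:285,270:345],None,fx=10,fy=10,interpolation=cv2.INTER_NEAREST); cv2.imwrite('pics/top4d.png',c)
im=cv2.imread('pics/scene4.png')
c=cv2.resize(im[205:280,300:400],None,fx=8,fy=8,interpolation=cv2.INTER_NEAREST); cv2.imwrite('pics/scene4d.png',c)
c=cam('wrist')
for rc in [(344,440),(344.5,458),(130,430),(246,404)]: print(px(c,rc,z=.014))
E
```

```text
250 [(280, np.uint64(253)), (281, np.uint64(226)), (282, np.uint64(166)), (283, np.uint64(235)), (284, np.uint64(252)), (285, np.uint64(253)), (286, np.uint64(254)), (287, np.uint64(245)), (288, np.uint64(178)), (289, np.uint64(120)), (290, np.uint64(140)), (291, np.uint64(241)), (292, np.uint64(253)), (293, np.uint64(252)), (294, np.uint64(252)), (295, np.uint64(252))]
258 [(280, np.uint64(253)), (281, np.uint64(224)), (282, np.uint64(195)), (283, np.uint64(244)), (284, np.uint64(252)), (285, np.uint64(253)), (286, np.uint64(254)), (287, np.uint64(238)), (288, np.uint64(149)), (289, np.uint64(122)), (290, np.uint64(189)), (291, np.uint64(248)), (292, np.uint64(253)), (293, np.uint64(252)), (294, np.uint64(251)), (295, np.uint64(252))]
266 [(280, np.uint64(253)), (281, np.uint64(254)), (282, np.uint64(254)), (283, np.uint64(253)), (284, np.uint64(252)), (285, np.uint64(252)), (286, np.uint64(254)), (287, np.uint64(237)), (288, np.uint64(145)), (289, np.uint64(126)), (290, np.uint64(215)), (291, np.uint64(250)), (292, np.uint64(239)), (293, np.uint64(243)), (294, np.uint64(252)), (295
[... 674 characters left out ...]
54 [(305, 252), (306, 252), (307, 252), (308, 252), (309, 252), (310, 252), (311, 252), (312, 252), (313, 252), (333, 252), (334, 254), (335, 239), (336, 169), (337, 238), (338, 254), (339, 252), (340, 252), (361, 252), (362, 252), (363, 252), (364, 252), (365, 252), (366, 252)]
262 [(305, 252), (306, 252), (307, 253), (308, 231), (309, 217), (310, 249), (311, 253), (312, 252), (313, 252), (333, 252), (334, 254), (335, 235), (336, 173), (337, 241), (338, 254), (339, 252), (340, 252), (361, 252), (362, 253), (363, 231), (364, 238), (365, 253), (366, 252)]
[0.56399326 0.12187729 0.014     ]
[0.57271133 0.12155635 0.014     ]
[0.55139775 0.22168025 0.014     ]
[0.54369858 0.17183878 0.014     ]
```

View pics/top4d.png

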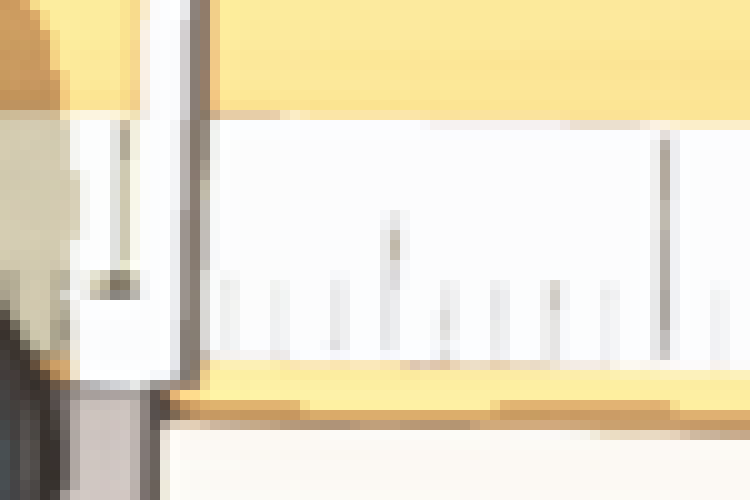

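View pics/scene4d.png

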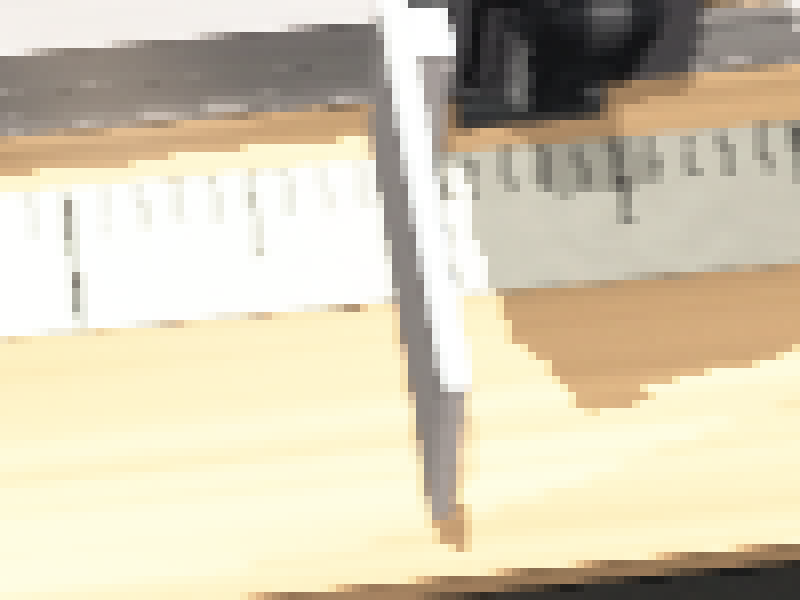

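Call:
{"method": "move_arm", "body": {"series": "0 0 0 0.05 0 0 0.6; 0 0 0 0.12 0 0 0.6; 0 0 0 0.2 0 0 0.6; 0 0 0 0.28 0 0 0.6; 0 0 0 0.33 0 0 0.6; 0 0 0 0.36 0 0 0.6; 0 0 0 0.36 0 0 0.6; 0 0 0 0.36 0 0 0.6; 0 0 0 0.36 0 0 0.6", "grip_force": 25}}

```text
time: 8.7
position: [0.5061, 0.1661, 0.0345]
orientation: [-3.14, 0.002, 1.566]
force: [-4.2, -3.7, 7.5]
gripper_width: 0.0384
```

```bash
cat > chk.py <<'E'
from h import *
import sys
k=sys.argv[1]
for n in ['top','scene','wrist']:
    st=status.state();c=cam(n,st)
    im,d=vision.capture(n); save(n+k,im)
    if n!='wrist':
      for t,z in [('jaw_edge',.016),('mark200',.014)]:
        o=pinpoint(n,t)
        print(n,t,[(np.round(a['at'],1),round(a['score'],2),px(c,a['at'],z=z).round(4)) for a in o[:1]])
print(st['time'],st['position'],st['force'],st['gripper_width'])
im=cv2.imread(f'pics/top{k}.png'); g=im.mean(2)
for r0 in range(246,270,2): print(r0,[int(x) for x in g[r0,272:296]])
cv2.imwrite(f'pics/top{k}d.png',cv2.resize(im[235:285,265:340],None,fx=10,fy=10,interpolation=cv2.INTER_NEAREST))
im=cv2.imread(f'pics/scene{k}.png')
cv2.imwrite(f'pics/scene{k}d.png',cv2.resize(im[205:280,300:400],None,fx=8,fy=8,interpolation=cv2.INTER_NEAREST))
E
python3 chk.py 5
```

```text
top jaw_edge [(array([260.4, 281.7]), 0.74, array([0.5464, 0.1195, 0.016 ]))]
top mark200 [(array([258.6, 280.8]), 0.83, array([0.5498, 0.1214, 0.014 ]))]
scene jaw_edge [(array([232.3, 353.9]), 0.66, array([0.552 , 0.1188, 0.016 ]))]
scene mark200 [(array([228.5, 354.5]), 0.89, array([0.5414, 0.1217, 0.014 ]))]
9.0 [0.50610316 0.16611333 0.03448178] [-3.44570457 -4.1746124   9.11101072] 0.03860458963065627
246 [247, 247, 246, 241, 248, 253, 254, 239, 153, 117, 124, 194, 223, 224, 224, 212, 202, 201, 199, 200, 201, 201, 201, 201]
248 [251, 251, 251, 250, 251, 252, 254, 238, 152, 116, 133, 239, 254, 252, 252, 252, 252, 252, 252, 252, 252, 252, 252, 252]
250 [251, 251, 251, 250, 251, 252, 254, 238, 153, 116, 139, 240, 254, 252, 251, 251, 251, 251, 251, 251, 251, 252, 251, 251]
252 [251, 251, 249, 248, 251, 252, 254, 238, 152, 118, 138, 241, 253, 252, 252, 251, 252, 251, 251, 251, 251, 251, 251, 251]
254 [251, 251, 249, 249, 251, 252, 254, 232, 131, 115, 140, 240, 254, 252, 251, 251, 251, 252, 251, 251, 251, 252, 251, 251]
256 [251, 251, 249, 249, 251, 253, 254, 233, 133, 115, 140, 241, 253, 252, 251, 251, 251, 251, 251, 251, 251, 251, 251, 251]
258 [251, 251, 249, 249, 251, 252, 254, 232, 131, 115, 139, 240, 254, 252, 251, 251, 251, 251, 251, 251, 251, 252, 251, 251]
260 [252, 252, 250, 249, 252, 253, 254, 233, 132, 116, 143, 241, 253, 252, 251, 251, 251, 251, 251, 252, 252, 252, 251, 252]
262 [212, 213, 200, 232, 250, 253, 251, 211, 126, 115, 145, 241, 253, 252, 247, 248, 252, 251, 252, 252, 247, 248, 251, 252]
264 [199, 199, 190, 230, 250, 253, 251, 205, 126, 115, 143, 241, 253, 252, 237, 228, 248, 252, 252, 251, 238, 242, 251, 252]
266 [253, 253, 253, 249, 250, 253, 251, 206, 125, 115, 140, 240, 254, 252, 239, 240, 251, 252, 252, 251, 239, 242, 251, 252]
268 [252, 252, 252, 249, 250, 253, 251, 205, 125, 116, 146, 241, 254, 252, 239, 242, 252, 252, 252, 251, 239, 243, 252, 252]
```

View pics/top5d.png

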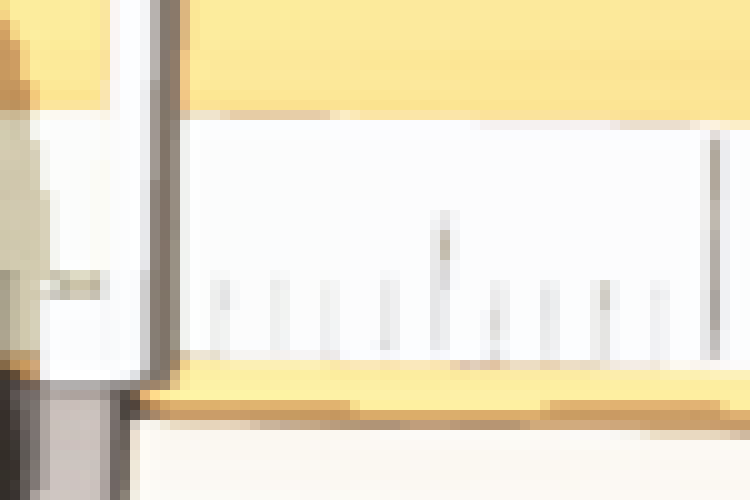

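View pics/scene5d.png

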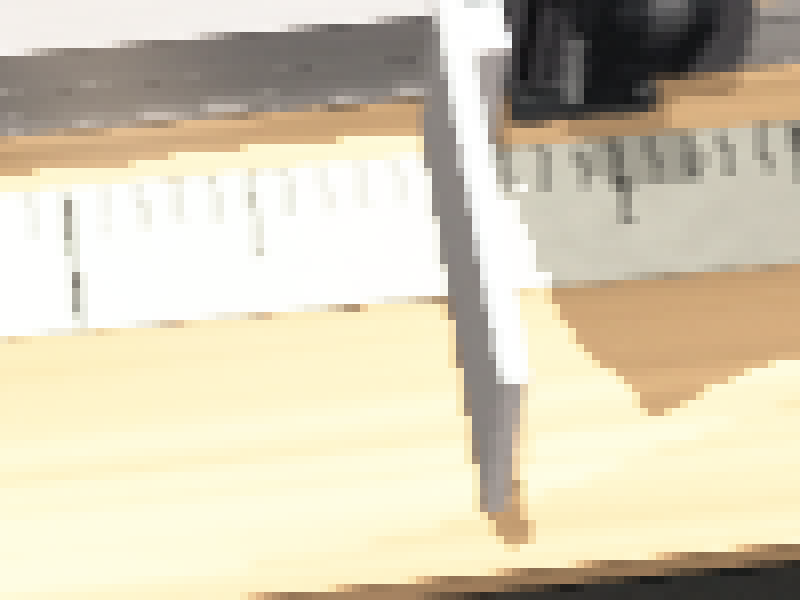

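```bash
python3 - <<'E'
from h import *
for k in '45':
    g=cv2.imread(f'pics/scene{k}.png').mean(2)
    for r0 in (226,228,230,232,234,236,238): print(k,r0,'cols306:',[int(x) for x in g[r0,306:313]],'330:',[int(x) for x in g[r0,329:335]],'344:',[int(x) for x in g[r0,344:362]],'374:',[int(x) for x in g[r0,374:381]])
g=cv2.imread('pics/scene0.png').mean(2)
for r0 in (226,228,230,232,234,236,238): print(0,r0,'cols306:',[int(x) for x in g[r0,306:313]],'330:',[int(x) for x in g[r0,329:335]],'350:',[int(x) for x in g[r0,350:362]],'374:',[int(x) for x in g[r0,374:381]])
E
```

```text
4 226 cols306: [236, 236, 236, 236, 236, 236, 236] 330: [248, 244, 222, 241, 248, 241] 344: [248, 241, 245, 131, 132, 132, 186, 250, 255, 251, 195, 203, 243, 248, 171, 155, 199, 198] 374: [159, 159, 132, 117, 155, 156, 158]
4 228 cols306: [246, 243, 245, 250, 250, 252, 247] 330: [254, 246, 234, 254, 254, 254] 344: [247, 241, 246, 144, 129, 132, 128, 238, 255, 255, 247, 150, 243, 253, 246, 174, 198, 199] 374: [161, 162, 147, 106, 119, 176, 197]
4 230 cols306: [254, 246, 150, 241, 254, 254, 249] 330: [254, 246, 206, 251, 254, 254] 344: [252, 242, 245, 229, 131, 133, 129, 218, 253, 255, 250, 237, 254, 254, 249, 202, 201, 200] 374: [201, 200, 200, 160, 141, 201, 199]
4 232 cols306: [254, 249, 175, 236, 254, 254, 251] 330: [254, 254, 246, 235, 254, 254] 344: [254, 254, 254, 246, 131, 131, 132, 187, 250, 255, 251, 243, 253, 254, 249, 203, 203, 202] 374: [201, 199, 196, 166, 130, 178, 201]
4 234 cols306: [254, 250, 166, 231, 254, 254, 252] 330: [254, 254, 244, 230, 253, 253] 344: [254, 254, 254, 246, 144, 130, 131, 129, 238, 255, 255, 248, 233, 254, 249, 205, 202, 201] 374: [199, 197, 197, 
[... 2693 characters left out ...]
, 253, 253] 350: [253, 253, 253, 253, 239, 218, 253, 253, 253, 253, 253, 253] 374: [253, 253, 252, 239, 195, 248, 253]
0 234 cols306: [253, 247, 158, 226, 253, 253, 251] 330: [253, 253, 241, 226, 253, 253] 350: [253, 253, 253, 253, 246, 155, 228, 253, 253, 253, 253, 253] 374: [253, 253, 253, 253, 253, 253, 253]
0 236 cols306: [253, 251, 203, 224, 253, 253, 253] 330: [253, 253, 244, 203, 249, 253] 350: [253, 253, 253, 253, 250, 204, 222, 253, 253, 253, 253, 253] 374: [253, 253, 253, 253, 253, 253, 253]
0 238 cols306: [253, 253, 242, 223, 253, 253, 253] 330: [253, 253, 253, 253, 253, 253] 350: [253, 253, 253, 253, 253, 239, 170, 248, 253, 253, 253, 253] 374: [253, 253, 253, 253, 253, 252, 252]
```

Call:
{"method": "move_arm", "body": {"series": "0 0 0 0.01 0 0 0.6; 0 0 0 0.02 0 0 0.6; 0 0 0 0.02 0 0 0.6; 0 0 0 0.02 0 0 0.6; 0 0 0 0.02 0 0 0.6; 0 0 0 0.02 0 0 0.6", "grip_force": 25}}

```text
time: 9.65
position: [0.5061, 0.1667, 0.0345]
orientation: [-3.14, 0.002, 1.566]
force: [-3.7, -4.6, 8.3]
gripper_width: 0.0385
```

```bash
python3 chk.py 6 | head -8; python3 - <<'E'
from h import *
g=cv2.imread('pics/scene6.png').mean(2)
for r0 in (232,234,236,238): print(r0,[int(x) for x in g[r0,350:362]])
E
```

```text
top jaw_edge [(array([257. , 281.2]), 0.81, array([0.5526, 0.1206, 0.016 ]))]
top mark200 [(array([255.7, 282.4]), 0.8, array([0.5551, 0.1186, 0.014 ]))]
scene jaw_edge [(array([231.9, 357.5]), 0.67, array([0.5518, 0.1266, 0.016 ]))]
scene mark200 [(array([228.8, 357.5]), 0.93, array([0.5429, 0.1281, 0.014 ]))]
9.95 [0.50611284 0.16668682 0.03447679] [-4.28590996 -4.22538757  8.52276723] 0.038654874752073326
246 [247, 247, 246, 245, 250, 253, 254, 233, 132, 115, 134, 198, 224, 224, 223, 212, 201, 201, 200, 201, 200, 200, 200, 201]
248 [251, 251, 251, 251, 251, 253, 254, 232, 129, 117, 155, 242, 253, 252, 252, 252, 252, 252, 252, 252, 252, 252, 252, 252]
250 [251, 251, 251, 251, 251, 253, 250, 206, 126, 118, 154, 242, 253, 252, 252, 251, 251, 252, 251, 251, 251, 251, 251, 252]
232 [254, 254, 254, 254, 245, 132, 130, 131, 132, 220, 253, 255]
234 [254, 254, 254, 254, 247, 153, 131, 132, 131, 190, 250, 255]
236 [254, 254, 254, 254, 248, 165, 130, 130, 131, 132, 239, 255]
238 [254, 254, 254, 254, 254, 245, 130, 131, 130, 132, 219, 253]
```

View pics/wrist6.png

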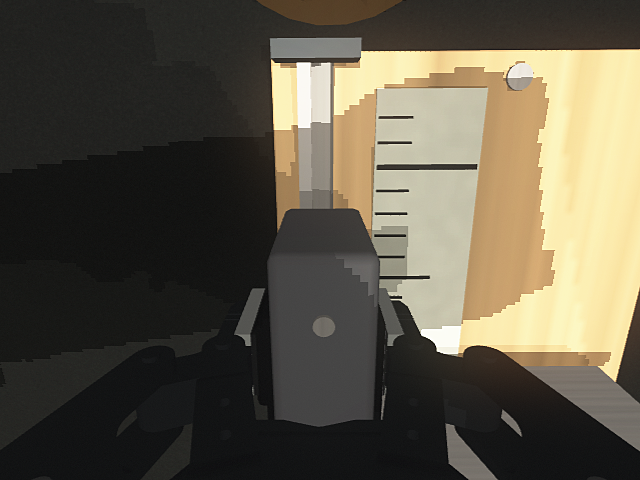

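View pics/top6.png

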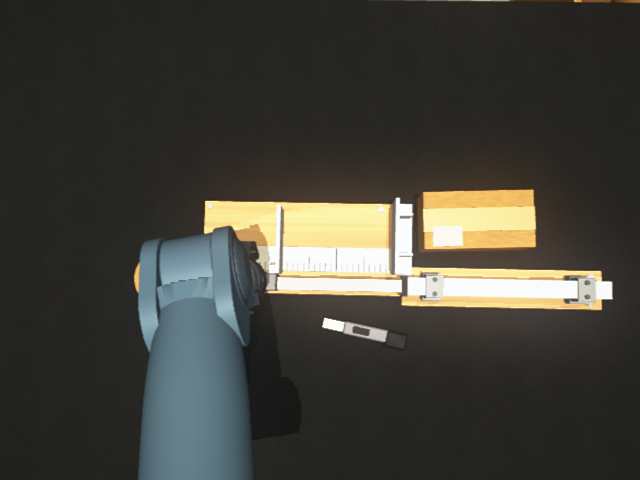

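```bash
python3 -c "
from h import *
print(r.hand_in())"
```

```text
the job is handed in; nothing more can be done
None
```

I pinched the gauge's grip at 25 N until the button went in. Then I drew the arm out about 139 mm to the 200 mm mark, and handed the job in at about 10 s while still holding it.

- **Button:** the finger opening settled at 38.5 mm. The head should measure 40 mm with the button fully in and 46 mm with it out. I read this as right in and put the 1.5 mm difference down to the reading or the pads giving slightly. I did not measure the button's travel directly.
- **Position:** my checks differ slightly. The jaw face reads about 200 mm by the wrist camera, about 199.5 mm from above and about 199 mm by the scene camera. The network's points in the last pictures varied by 1–2 mm either way.
- **Forces:** the wrist force was under about 11 N in every reading I took, with a steady pull of about 4 N that fits the return spring. The arm did not slip in the grip.
- **Other items:** the carton and the cutter show in the same place in the last top picture as in the first. The tape roll was almost hidden behind the arm in that view, but nothing came near it.

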